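Sort painted ornaments into drying trays

ROBOT

A 7-joint arm with a two-finger parallel gripper is mounted at the origin on the work surface. World frame = base frame: x ahead of the robot, y to its left, z up, the work surface at z = 0. Lengths are in m, angles in rad, forces in N, time in s.
With the tool pointing down it reaches from about 0.425 to 1.025 m from the base axis. Payload 9.4 kg.
Tool frame: the origin (TCP) lies where the fingers leave the gripper's body, on its centre line; the fingertips stand 84 mm ahead of it and the grasp point (between the pads) lies ctrl.grasp_offset ahead of it (ctrl.grasp_offset is the distance from the TCP to the grasp point, in m); z points along the fingers, x is the direction in which the jaws open and shut, and the axes are right-handed (so a half turn about z gives the same grasp; the last joint's range is limited). The gripper opens to 93 mm and grips with 3 to 60 N. Pads are 15 mm wide; open, the fingers measure 128 mm over their backs; the gripper's body (75 mm by 188 mm) begins 65 mm behind the grasp point.
Start: joints at [-1.415, 0.599, -0.003, 1.599, 0.002, 0.943, -0.08], TCP at [0.167, 0.705, 0.303] pointing down, gripper open.
Joint ranges: [-2.57, 2.57], [-0.35, 1.97], [-1.29, 1.29], [0.11, 2.56], [-1.05, 4.19], [0.11, 1.86], [-2.63, 2.63]. Speed limits (rad/s): [2.22, 2.22, 3.01, 3.01, 3.14, 3.14, 3.14].

INTERFACE

Orientations are given as a rotation vector (axis times angle).
In Python, from cell import ctrl gives the robot as it stands. The module is installed in compiled form; this text tells all that it offers.
- The arm moves only by the tool arm_command, never from a script. Its argument "commands" is a list that holds one entry, the list of rows, each a list of 5 numbers: the closure, from 0 (fully open) to 1 (shut), then the shift along the tool's x, y, z in cm, then the turn about the tool's z in rad. In form: [[[jaw, dx, dy, dz, turn], ...]]. A call has 1 to 5 rows; each row is the pose to reach, as a shift and turn from the pose measured when the call began, along the tool's axes at that moment; what a row does not reach only later rows make up. A row lasts 1/8 s, in which the tool goes at most 62.5 mm and 10.7 degrees, less where a joint would pass 70% of its speed; a pose out of reach is approached as far as the arm can. A call with a gripper value outside its range is refused whole. The fingers move at their own pace and stop on an object; "newtons" is the grip in N (left out, the last holds). Time passes only in rows, so rows that repeat a pose let the fingers close. It gives the time, the measured TCP pose, the force and the opening at its end, in the units of the state.
- ctrl.read_state(): the state, without advancing time (a new reading comes with each control period).
- ctrl.read_camera(name): name is "scene" or "side" or "wrist"; returns the picture (384x512x3 uint8, blue, green, red); there is no depth.
- ctrl.get_calibration(name): a dict with "fx", "fy", "cx", "cy" (pixels), "R" (3x3) and "t" (3): a world point X has camera coordinates R X + t; the wrist camera has in their place "tool_from_camera" (4x4, takes a point from camera to tool coordinates, whose origin is the TCP and whose axes are the tool frame's). Camera axes: x right, y down, z forward; pixel columns grow to the right and rows downward; lengths in m; the calibration is good to about 2 mm. The wrist camera is an equidistant fisheye: a pixel r from the principal point sees the ray r / f radians off the axis. A picture is of the moment at which its call begins: read the wrist's pose just before it. get_calibration takes no time and is no camera call.
- ctrl.close_job(): hands the job in, once; it reports no verdict.
Trained networks look in the newest picture that a camera, given by its name, has taken for a name from the list of things; names that differ only in an ending like _2 or _b are one class to them, and where a whole thing is asked for, a point or a joint stands for the part that bears it (a point fixed in the world has none). Each returns a list of dicts, best first, with "score" (0 to 1); they miss things now and then, are a little off and sometimes report something else, mostly with a low value. They report only what shows in the picture. A call takes as long as a camera call. They do not tell look-alikes from the thing itself.
- ctrl.find_in(name, camera): "location" ([x, y, z] in m, in the coordinates of the camera as it stood for that picture, good to about 4 mm: the middle of the surface that is visible of it).
- ctrl.silhouettes(name, camera): "pixels" (384x512 bool, what is visible of it).
- ctrl.pinpoint(name, camera): "location" ([x, y, z] in m, in the coordinates of the camera as it stood for that picture, good to about 4 mm: a listed point, or the origin of a listed thing).
The state is a dict: "time": time; "joints": joint angles; "dq": joint speeds; "tau": joint torques, N m; "eef_pos": TCP position; "ee_rot": TCP orientation; "wrist_force": force on the tool from outside, world axes, zero at the start; "moment": the same for the moment, N m; "finger_gap": finger opening in m.
Only numpy, scipy, OpenCV 4.12 (cv2) and the standard library are available. Lean on these libraries where they do the work, as an engineer would, in place of code of your own. Each camera call takes 0.05 s, during which the arm holds its last target. There are 200 camera calls.

TASK

Sort the freshly painted ornaments into the drying trays, each standing flat, the right way up, in a bay of its own: the two cups in the blue tray, the two flowers in the white tray, and the gold-figured plaque in the free bay of the red tray. Set each one down without dropping it, and leave the silver-figured plaque already in the red tray and the jar of paint where they are.

Things in the scene. Friction and masses are not known exactly. Their poses are not given: they have to be found in the camera images.
- cup_black: Black coffee-cup with gold trim, ornament standing on the bench: saucer 50 mm across and 7 mm thick, on it a straight cup 36 mm across, top 42 mm above the underside; a small handle sticks out to +x, to 33 mm from the axis, 15 to 38 mm up, so grip the cup along its y axis, above the saucer. Origin at the centre of the saucer's underside, z up. 60 to 130 g
- cup_white: White coffee-cup with steel-grey trim, ornament standing on the bench: saucer 50 mm across and 7 mm thick, on it a straight cup 36 mm across, top 42 mm above the underside; a small handle sticks out to +x, to 33 mm from the axis, 15 to 38 mm up, so grip the cup along its y axis, above the saucer. Origin at the centre of the saucer's underside, z up. 60 to 130 g
- flower_yellow: Yellow-petalled flower ornament: a round green base 52 mm across and 19 mm high with a ring of petals on its top and a brown middle up to 24 mm; to be gripped across the green base, any way round. Origin at the centre of its underside, z up. 50 to 100 g
- flower_red: Red-petalled flower ornament: a round green base 52 mm across and 19 mm high with a ring of petals on its top and a brown middle up to 24 mm; to be gripped across the green base, any way round. Origin at the centre of its underside, z up. 50 to 100 g
- plaque_gold: Gold-figured square plaque, a black block 52 x 52 x 22 mm lying flat, with a thin gold frame and gold cup in relief on its top; origin at the centre of its underside, z up, x and y square to its sides. 70 to 140 g
- tray_blue: Blue shallow tray, fixed, 84 x 168 mm outside, 12 mm high; walls and floor 4 mm thick. Origin at the centre of its underside, z up, y along its length. A 4 mm dividing wall as high as the rim makes two bays, 76 mm (x) by 78 mm (y), centred at y = +41 and -41 mm. Both bays are empty: for the cups
- tray_white: White shallow tray, fixed, 84 x 168 mm outside, 12 mm high; walls and floor 4 mm thick. Origin at the centre of its underside, z up, y along its length. A 4 mm dividing wall as high as the rim makes two bays, 76 mm (x) by 78 mm (y), centred at y = +41 and -41 mm. Both bays are empty: for the flowers
- tray_red: Red shallow tray, fixed, 84 x 168 mm outside, 12 mm high; walls and floor 4 mm thick. Origin at the centre of its underside, z up, y along its length. A 4 mm dividing wall as high as the rim makes two bays, 76 mm (x) by 78 mm (y), centred at y = +41 and -41 mm. The bay at -y already holds a finished plaque, the bay at +y is empty: for the gold-figured plaque
- plaque_done: Bystander, to be left where it is: silver-figured square plaque, a black block 52 x 52 x 22 mm lying flat, with a thin silver frame and silver cup in relief on its top; origin at the centre of its underside, z up, x and y square to its sides. It lies in the -y bay of the red tray
- paint_jar: Bystander, to be left where it is: brass-coloured jar of paint with a black lid, 50 mm across, 54 mm high, origin at the centre of its underside, standing among the ornaments
Mind the look-alikes: they are no part of the job. There is more than one size of the tray_red; the one meant has the size given above.

How it is judged:
By the outcome, as a careful person would: the job done as asked, in the order asked, and still so for the second after the job is handed in, with the robot touching nothing.
It also fails if it takes over 109 s, if anything falls off the work surface, if the arm or the gripper's body presses on something with over 40 N, if the wrist force passes 120 N, or if a joint passes its speed limit or range.

## Working session

There is one attempt and no reset: what is moved stays moved. The work goes in short steps, Python scripts to look and compute and a tool call to move; the robot and the scene stay as the last step left them, time stands still between calls to the robot, and variables do not carry over. Pictures are saved under pics/ and viewed, about 12 in all and at most 16, crops included, and the job is handed in when it is done.

Besides the shell and the picture viewer there is one more tool, called after "Emit:" as name(argument=value, ...), one argument or row to a line, values as JSON. arm_command: Moves the arm, as the interface text tells. Its arguments: {"type":"object","properties":{"commands":{"type":"array"},"newtons":{"type":"number"}},"required":["commands"]}

```bash
mkdir -p pics; cat > h.py <<'E'
import numpy as np, cv2
from scipy.spatial.transform import Rotation as Ro
from cell import ctrl
def cam2world(name,p,st=None):
    c=ctrl.get_calibration(name); p=np.array(p)
    if name=="wrist":
        st=st or ctrl.read_state(); T=np.array(c["tool_from_camera"])
        return Ro.from_rotvec(st["ee_rot"]).apply(T[:3,:3]@p+T[:3,3])+st["eef_pos"]
    return np.array(c["R"]).T@(p-np.array(c["t"]))
def px(name,X):
    c=ctrl.get_calibration(name); p=np.array(c["R"])@np.array(X)+np.array(c["t"])
    return np.array([c["fx"]*p[0]/p[2]+c["cx"],c["fy"]*p[1]/p[2]+c["cy"]])
E
python3 - <<'E'
from h import *
st=ctrl.read_state(); print({k:np.round(v,3).tolist() for k,v in st.items()}, ctrl.grasp_offset)
for n in ("scene","side"):
    im=ctrl.read_camera(n); cv2.imwrite(f"pics/{n}0.png",cv2.resize(im,(800,600),interpolation=cv2.INTER_CUBIC))
    c=ctrl.get_calibration(n); print(n,c["fx"],(-np.array(c["R"]).T@np.array(c["t"])).round(3))
    for o in "cup_black cup_white flower_yellow flower_red plaque_gold tray_blue tray_white tray_red plaque_done paint_jar".split():
        for d in ctrl.pinpoint(o,n)[:4]:
            X=cam2world(n,d["location"]); print(o,round(d["score"],2),X.round(3),px(n,X).round())
E
```

```text
{'time': 0.0, 'joints': [-1.415, 0.6, -0.003, 1.6, 0.002, 0.943, -0.08], 'dq': [-0.0, -0.002, -0.001, -0.001, 0.001, 0.0, 0.0], 'tau': [-0.001, -76.507, 1.497, -25.233, -0.052, 0.018, 0.0], 'eef_pos': [0.167, 0.705, 0.302], 'ee_rot': [2.463, 1.948, -0.002], 'wrist_force': [-0.703, 0.378, -0.931], 'moment': [-0.015, -0.034, 0.008], 'finger_gap': 0.093} 0.0653
scene 367.13198787841446 [ 1.086 -0.004  0.891]
cup_black 0.69 [ 0.462 -0.209  0.006] [217. 182.]
cup_white 0.51 [ 0.376 -0.312 -0.003] [191. 159.]
flower_yellow 0.48 [ 0.485 -0.06  -0.005] [266. 196.]
flower_red 0.66 [0.362 0.314 0.001] [392. 176.]
plaque_gold 0.76 [0.503 0.056 0.002] [305. 205.]
plaque_gold 0.21 [ 0.486 -0.06   0.   ] [266. 196.]
tray_blue 0.71 [ 0.665  0.008 -0.001] [283. 254.]
tray_white 0.74 [ 0.611  0.288 -0.002] [389. 249.]
tray_red 0.75 [ 0.61  -0.262 -0.002] [188. 224.]
tray_red 0.63 [ 0.457 -0.509  0.001] [121. 171.]
plaque_done 0.79 [ 0.611 -0.298  0.003] [175. 222.]
paint_jar 0.76 [ 0.463  0.216 -0.002] [360. 200.]
side 428.55790190693557 [ 0.372 -0.841  0.97 ]
cup_black 0.65 [ 0.452 -0.211  0.005] [233. 248.]
cup_black 0.28 [ 0.608 -0.258 -0.   ] [294. 256.]
cup_white 0.65 [0.361 0.314 0.002] [185. 124.]
cup_white 0.59 [ 0.377 -0.306 -0.004] [209. 285.]
flower_yellow 0.51 [ 0.489 -0.061  0.005] [238. 203.]
flower_red 0.48 [0.363 0.315 0.001] [186. 124.]
plaque_gold 0.88 [ 0.505  0.057 -0.004] [238. 176.]
tray_blue 0.56 [ 0.665  0.013 -0.002] [292. 180.]
tray_blue 0.52 [0.613 0.289 0.001] [259. 123.]
tray_white 0.79 [ 0.614  0.285 -0.   ] [259. 124.]
tray_red 0.9 [ 0.456 -0.507 -0.002] [253. 359.]
tray_red 0.65 [ 0.608 -0.259 -0.   ] [294. 257.]
plaque_done 0.67 [ 0.611 -0.296  0.005] [299. 267.]
paint_jar 0.68 [0.455 0.214 0.   ] [216. 142.]
```

View pics/scene0.png

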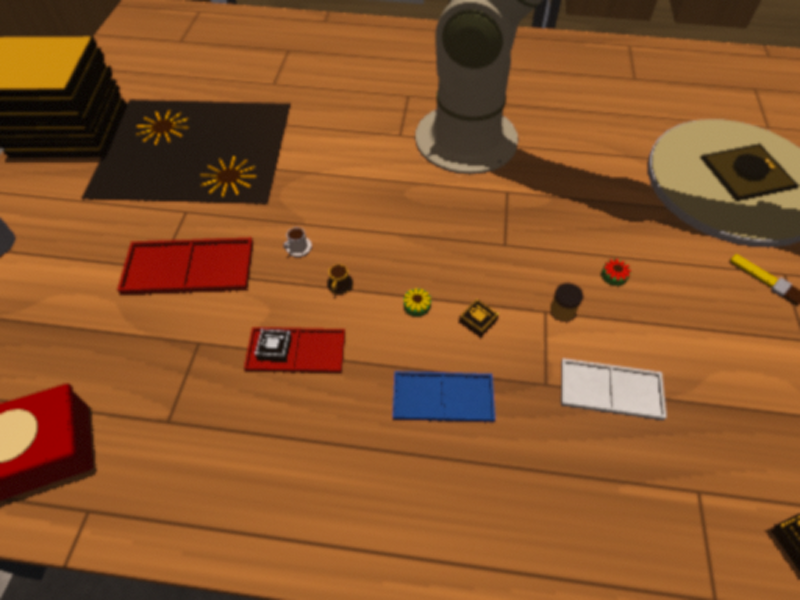

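View pics/side0.png

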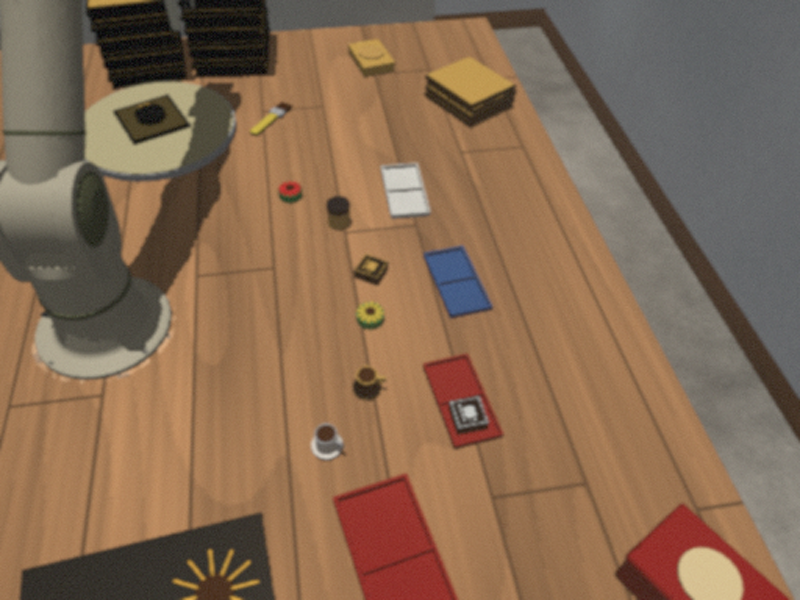

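The scene picture shows all items (800×600 px):
- cup_white (297,242), cup_black (338,280), flower_yellow (417,302), gold plaque (479,319), jar (567,302) and flower_red (616,271).
- Blue tray (443,397) and white tray (612,388).
- Small red tray with the silver plaque (295,350). This is the one I want; the larger red tray at (187,265) is a look-alike.
- The plaque on the turntable (750,172) and the stacks at top left and bottom right are also no part of the job.

Next I measure the shapes and check them in one close crop.

```bash
cat >> h.py <<'E'
def toplane(name,uv,z):
    c=ctrl.get_calibration(name); R=np.array(c["R"]); C=-R.T@np.array(c["t"]); uv=np.asarray(uv,float)
    d=np.c_[(uv[:,0]-c["cx"])/c["fx"],(uv[:,1]-c["cy"])/c["fy"],np.ones(len(uv))]@R
    return C+d*((z-C[2])/d[:,2])[:,None]
def rect(name,o,z,k=0):
    out=[]
    for s in ctrl.silhouettes(o,name)[:3]:
        v,u=np.nonzero(s["pixels"]); P=toplane(name,np.c_[u,v],z)[:,:2]
        (c,wh,a)=cv2.minAreaRect((P*1000).astype(np.float32)); out.append((round(s["score"],2),np.round(c,1),np.round(wh,1),round(a,1)))
    return out
E
python3 - <<'E'
from h import *
ims=[]
for n in ("scene","side"):
    im=ctrl.read_camera(n)
    for o,z in dict(tray_blue=.012,tray_white=.012,tray_red=.012,plaque_gold=.022,plaque_done=.026,flower_yellow=.019,flower_red=.019,cup_black=.02,cup_white=.02).items():
        print(n,o,*rect(n,o,z))
    if n=="scene": ims=[im[140:270,150:290]]
    else: ims.append(im[230:360,190:330])
cv2.imwrite("pics/crop1.png",cv2.resize(np.hstack(ims),(798,371),interpolation=cv2.INTER_CUBIC))
E
```

```text
scene tray_blue (0.79, array([667.2,   8.2]), array([ 89.4, 168. ]), 6.3)
scene tray_white (0.8, array([615.2, 289.9]), array([ 94.1, 170.9]), 0.1)
scene tray_red (0.65, array([ 613.2, -257.8]), array([ 89.6, 169.3]), 6.2)
scene plaque_gold (0.71, array([510.9,  58.2]), array([54.6, 60.5]), 59.9) (0.47, array([ 615.9, -295.9]), array([62.7, 57.4]), 4.2)
scene plaque_done (0.97, array([ 617.8, -295.9]), array([59.5, 56.4]), 7.7) (0.45, array([453.6, 211.2]), array([50.3, 87. ]), 67.3)
scene flower_yellow (0.58, array([491. , -57.2]), array([59.3, 49.2]), 7.7)
scene flower_red (0.73, array([368.1, 312.7]), array([47.7, 65.5]), 67.0)
scene cup_black (0.7, array([509.4,  54.5]), array([54.5, 61. ]), 54.7) (0.67, array([ 456.2, -207.8]), array([66.6, 46.9]), 1.8) (0.36, array([489.8, -56. ]), array([55.9, 46.1]), 7.6)
scene cup_white (0.57, array([ 377.1, -315. ]), array([73.2, 49.5]), 35.0)
side tray_blue (0.84, array([664. ,   3.5]), array([ 91.2, 177.4]), 6.6) (0.3, array([504.5,  57.7]), array([66.5, 55.8]), 56.5) (0.23, array([484.4, -60.3]), array([67.6, 52.3]), 80.8)
side tray_whit
[... 175 characters left out ...]
6.8, 173.4]), 6.5) (0.75, array([ 452.6, -488.7]), array([122.2, 198.6]), 11.0) (0.42, array([609.7, 283.4]), array([187.5,  92.8]), 89.2)
side plaque_gold (0.75, array([503.2,  47.5]), array([72.5, 60.5]), 57.9)
side plaque_done (0.83, array([ 609.9, -302.1]), array([57.7, 60.9]), 2.2)
side flower_yellow (0.53, array([481.1, -63.9]), array([55.9, 46.2]), 81.5)
side flower_red (0.56, array([363.5, 304.9]), array([69.2, 47.6]), 85.4)
side cup_black (0.64, array([361.6, 301.2]), array([73.5, 50.9]), 85.4) (0.62, array([ 458.5, -211.6]), array([64.7, 48.9]), 60.0)
side cup_white (0.84, array([ 379.1, -309.6]), array([58.5, 47.3]), 81.3) (0.16, array([457.8, 222. ]), array([107.7,  49.8]), 82.7)
```

View pics/crop1.png

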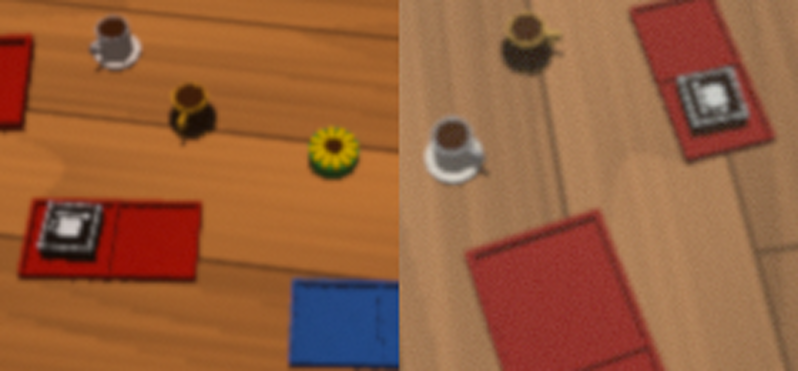

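The crop confirms the small red tray with the silver plaque, crop (110,240). The black cup's handle points towards +x (about −15°) and the white cup's towards +x/−y (about −50°). I start moving towards the cups, passing outside the base.

```bash
cat >> h.py <<'E'
def go(x,y,ztip,yaw=None):
    """print tool-axis shift (cm) and turn to bring fingertips to x,y,ztip with jaw axis at yaw deg (mod 180), keeping tool vertical"""
    st=ctrl.read_state(); R=Ro.from_rotvec(st["ee_rot"]); d=np.array([x,y,ztip+.084])-st["eef_pos"]
    tx=R.apply([1,0,0]); cur=np.degrees(np.arctan2(tx[1],tx[0]))
    w=0 if yaw is None else (yaw-cur+90)%180-90
    print("t",round(st["time"],2),"pos",np.round(st["eef_pos"],4),"yaw",cur.round(1),"tilt",R.apply([0,0,1]).round(3),"gap",round(st["finger_gap"],4),"j7",round(st["joints"][6],2),
      "F",np.round(st["wrist_force"],1))
    print("shift cm",(R.inv().apply(d)*100).round(2),"turn",round(-np.radians(w),3))
E
python3 -c "
from h import *
go(.55,.30,.22);go(.457,-.21,.2,75)"
```

```text
t 2.1 pos [0.1673 0.7054 0.3027] yaw 76.7 tilt [ 0. -0. -1.] gap 0.0931 j7 -0.08 F [-0.7 -0.2  0.8]
shift cm [-30.62  46.59  -0.13] turn -0.0
t 2.1 pos [0.1673 0.7054 0.3027] yaw 76.7 tilt [ 0. -0. -1.] gap 0.0931 j7 -0.08 F [-0.7 -0.2  0.8]
shift cm [-82.39  49.31   1.88] turn 0.029
```

Emit:
arm_command(
  commands=[
    [[0, -30.6, 46.6, 0, 0], [0, -30.6, 46.6, 0, 0], [0, -30.6, 46.6, 0, 0], [0, -30.6, 46.6, 0, 0], [0, -30.6, 46.6, 0, 0]],
  ],
  newtons=20,
)

```text
time: 2.72
eef_pos: [0.3831, 0.4768, 0.303]
ee_rot: [-2.464, -1.949, -0.001]
wrist_force: [0.1, 0.1, 1.0]
finger_gap: 0.0929
```

Emit:
arm_command(
  commands=[
    [[0, -24.5, 18.1, 0, 0], [0, -24.5, 18.1, 0, 0], [0, -24.5, 18.1, 0, 0], [0, -24.5, 18.1, 0, 0], [0, -24.5, 18.1, 0, 0]],
  ],
)

```text
time: 3.35
eef_pos: [0.5035, 0.1945, 0.3033]
ee_rot: [2.465, 1.948, 0.002]
wrist_force: [0.2, 0.8, 0.0]
finger_gap: 0.0929
```

```bash
python3 -c "
from h import *
go(.44,-.21,.18,75)"
```

```text
t 3.35 pos [0.5035 0.1945 0.3033] yaw 76.6 tilt [ 0.001  0.001 -1.   ] gap 0.0929 j7 0.87 F [0.2 0.8 0. ]
shift cm [-40.82   3.17   3.89] turn 0.028
```

Emit:
arm_command(
  commands=[
    [[0, -41, 3.2, 3, 0], [0, -41, 3.2, 3, 0], [0, -41, 3.2, 3, 0], [0, -41, 3.2, 3, 0], [0, -41, 3.2, 3, 0]],
  ],
)

```text
time: 3.98
eef_pos: [0.4551, -0.1133, 0.2806]
ee_rot: [2.464, 1.947, 0.004]
wrist_force: [1.4, 0.3, -0.2]
finger_gap: 0.0928
```

Emit:
arm_command(
  commands=[
    [[0, -11, 1, 1, 0], [0, -11, 1, 1, 0], [0, -11, 1, 1, 0]],
  ],
)

```text
time: 4.35
eef_pos: [0.4383, -0.2264, 0.2703]
ee_rot: [2.47, 1.938, 0.002]
wrist_force: [1.0, 0.6, -0.4]
finger_gap: 0.0933
```

```bash
cat >> h.py <<'E'
def wlook(fn,names,z=0.0,half=0.25):
    """wrist picture -> ortho map of plane z around TCP (world: up=+x, left=+y), with names' pinpoints"""
    st=ctrl.read_state(); im=ctrl.read_camera("wrist"); c=ctrl.get_calibration("wrist"); T=np.array(c["tool_from_camera"])
    for o in names:
        for d in ctrl.pinpoint(o,"wrist")[:2]: print(o,round(d["score"],2),cam2world("wrist",d["location"],st).round(4))
    N=600; g=np.linspace(half,-half,N)+0; X,Y=np.meshgrid(g+st["eef_pos"][0],g+st["eef_pos"][1],indexing="ij")
    P=np.stack([X,Y,np.full_like(X,z)],-1).reshape(-1,3)
    p=Ro.from_rotvec(st["ee_rot"]).inv().apply(P-st["eef_pos"]); p=(p-T[:3,3])@T[:3,:3]
    r=np.hypot(p[:,0],p[:,1]); k=np.arctan2(r,p[:,2])/r
    m=np.stack([c["fx"]*k*p[:,0]+c["cx"],c["fy"]*k*p[:,1]+c["cy"]],-1).reshape(N,N,2).astype(np.float32)
    o=cv2.remap(im,m,None,cv2.INTER_CUBIC); cv2.imwrite(fn,o)
    print("map: x=%.4f-row*%.5f  y=%.4f-col*%.5f"%(st["eef_pos"][0]+half,2*half/(N-1),st["eef_pos"][1]+half,2*half/(N-1)))
    return o
E
python3 -c "
from h import *
wlook('pics/w1.png',['cup_black','cup_white','flower_yellow'],.0,.15)
go(.457,-.21,.1,75)"
```

```text
cup_black 0.85 [ 0.4537 -0.209  -0.0029]
cup_white 0.85 [ 0.3793 -0.3101  0.0029]
flower_yellow 0.55 [ 0.4863 -0.0537 -0.0018]
map: x=0.5883-row*0.00050  y=-0.0764-col*0.00050
t 4.55 pos [ 0.4398 -0.2213  0.2705] yaw 76.8 tilt [ 0.003  0.001 -1.   ] gap 0.0928 j7 1.74 F [0.1 0.5 1. ]
shift cm [1.48 1.39 8.66] turn 0.031
```

View pics/w1.png

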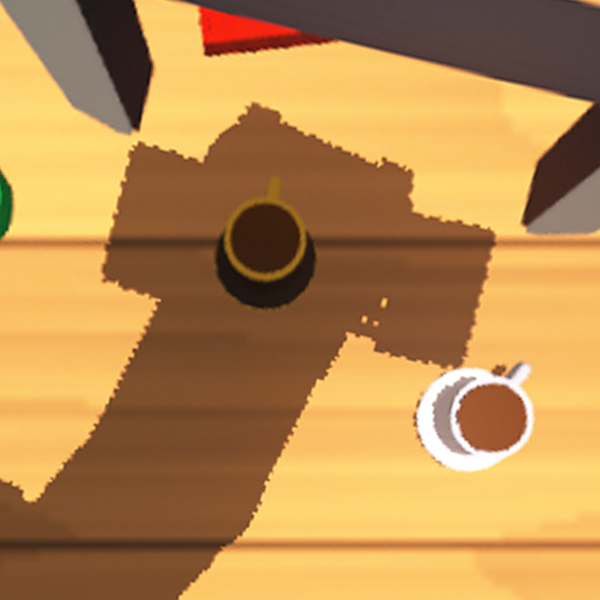

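Rectified wrist view (top is +x, left is +y): black saucer at (265,258), so (0.457,−0.209), with its handle tip at (275,180), about −10°. White saucer at (468,418), so (0.379,−0.311), with its handle at (524,368), about −33°. Both agree with the networks.

Emit:
arm_command(
  commands=[
    [[0, 1.6, 1.4, 5, -0.055], [0, 1.6, 1.4, 10, -0.055], [0, 1.6, 1.4, 15, -0.055], [0, 1.6, 1.4, 17, -0.055], [0, 1.6, 1.4, 17.1, -0.055]],
  ],
)

```text
time: 5.18
eef_pos: [0.4576, -0.207, 0.0984]
ee_rot: [-2.404, -2.019, -0.003]
wrist_force: [-0.1, -0.4, 1.4]
finger_gap: 0.0932
```

```bash
python3 -c "
from h import *
go(.457,-.209,.015,80)"
```

```text
t 5.17 pos [ 0.4576 -0.207   0.0984] yaw 80.1 tilt [ 0.     0.002 -1.   ] gap 0.0932 j7 1.76 F [-0.1 -0.4  1.4]
shift cm [-0.21 -0.02 -0.06] turn 0.001
```

Emit:
arm_command(
  commands=[
    [[1, -0.2, 0, 0, 0], [1, -0.2, 0, 0, 0], [1, -0.2, 0, 0, 0], [1, -0.2, 0, 0, 0], [1, -0.2, 0, 0, 0]],
  ],
  newtons=20,
)

```text
time: 5.8
eef_pos: [0.4573, -0.2091, 0.0987]
ee_rot: [-2.405, -2.02, -0.003]
wrist_force: [-0.5, 0.5, 0.2]
finger_gap: 0.0475
```

Emit:
arm_command(
  commands=[
    [[1, 0, 0, -1, 0], [1, 0, 0, -3, 0], [1, 0, 0, -6, 0], [1, 0, 0, -9, 0], [1, 0, 0, -9, 0]],
  ],
)

```text
time: 6.42
eef_pos: [0.4579, -0.2096, 0.1909]
ee_rot: [2.404, 2.019, 0.006]
wrist_force: [0.2, 0.1, -0.4]
finger_gap: 0.0359
```

```bash
python3 -c "
from h import *
go(.6605,.0488,.1,95)
go(.6605,.0488,.1)"
```

```text
t 6.42 pos [ 0.4579 -0.2096  0.1909] yaw 80.0 tilt [ 0.004  0.001 -1.   ] gap 0.0359 j7 1.76 F [ 0.2  0.1 -0.4]
shift cm [28.96 15.48  0.8 ] turn -0.261
t 6.42 pos [ 0.4579 -0.2096  0.1909] yaw 80.0 tilt [ 0.004  0.001 -1.   ] gap 0.0359 j7 1.76 F [ 0.2  0.1 -0.4]
shift cm [28.96 15.48  0.8 ] turn -0.0
```

The fingers were still closing when the lift began, so I check how the cup is held.

```bash
python3 -c "
from h import *
im=ctrl.read_camera('side')
u,v=px('side',[.457,-.209,.1]).astype(int);print(u,v)
w=ctrl.read_camera('wrist'); 
print([ (round(d['score'],2),cam2world('wrist',d['location']).round(3)) for d in ctrl.pinpoint('cup_black','wrist')])
a=cv2.resize(im[v-75:v+75,max(u-75,0):u+75],(500,500),interpolation=cv2.INTER_CUBIC)
cv2.imwrite('pics/s2.png',cv2.resize(np.hstack([a,cv2.resize(w,(667,500))]),(800,343)))
"
```

```text
234 226
[(0.58, array([ 0.456, -0.213,  0.076]))]
```

View pics/s2.png

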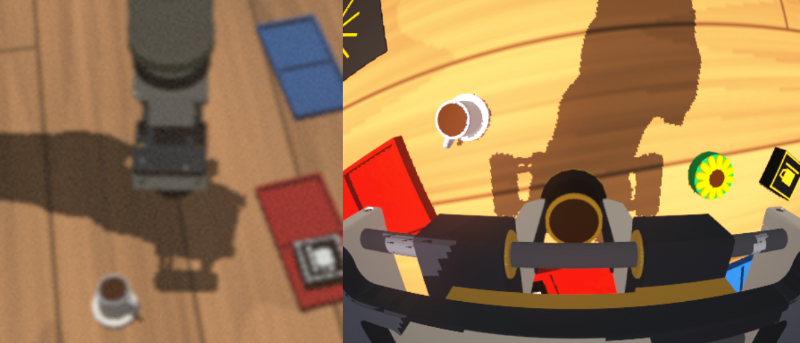

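The cup is held level between the pads (wrist view, (574,217)). It is gripped near its rim, with the underside about 115 mm below the TCP. I carry it gently and lower it by feel.

Emit:
arm_command(
  commands=[
    [[1, 3, 1.6, 0, 0], [1, 7, 3.7, 0, 0], [1, 11, 5.9, 0, 0], [1, 15, 8, 0, 0], [1, 18, 9.6, 0, 0]],
  ],
)

```text
time: 7.2
eef_pos: [0.5832, -0.0464, 0.1872]
ee_rot: [-2.402, -2.02, -0.001]
wrist_force: [-0.1, -0.5, -0.3]
finger_gap: 0.0353
```

```bash
python3 -c "
from h import *
go(.6605,.0488,.055)"
```

```text
t 7.2 pos [ 0.5832 -0.0464  0.1872] yaw 80.1 tilt [-0.002  0.003 -1.   ] gap 0.0353 j7 1.47 F [-0.1 -0.5 -0.3]
shift cm [10.69  6.    4.83] turn -0.0
```

Emit:
arm_command(
  commands=[
    [[1, 4, 2.2, 0, 0], [1, 8, 4.5, 0, 0], [1, 10.7, 6, 1, 0], [1, 10.7, 6, 3, 0], [1, 10.7, 6, 4.4, 0]],
  ],
)

```text
time: 7.82
eef_pos: [0.6592, 0.0482, 0.1408]
ee_rot: [-2.401, -2.019, 0.005]
wrist_force: [-0.7, 0.3, -1.6]
finger_gap: 0.0356
```

```bash
python3 -c "
from h import *
w=ctrl.read_camera('wrist'); st=ctrl.read_state()
for n in ('cup_black','tray_blue'): print(n,[ (round(d['score'],2),cam2world('wrist',d['location'],st).round(3)) for d in ctrl.pinpoint(n,'wrist')])
im=ctrl.read_camera('scene')
for n in ('cup_black','tray_blue'): print(n,[ (round(d['score'],2),cam2world('scene',d['location'],st).round(3)) for d in ctrl.pinpoint(n,'scene')])
go(.6605,.0488,.055)
u,v=px('scene',[.66,.049,.03]).astype(int)
a=cv2.resize(im[v-60:v+40,u-60:u+60],(400,333),interpolation=cv2.INTER_CUBIC)
cv2.imwrite('pics/s3.png',np.hstack([a,cv2.resize(w,(400,300))[:,:400] if 0 else cv2.resize(w,(400,333))]))
"
```

```text
cup_black [(0.75, array([0.655, 0.045, 0.029]))]
tray_blue [(0.84, array([0.665, 0.007, 0.003]))]
cup_black [(0.78, array([0.662, 0.046, 0.032]))]
tray_blue [(0.68, array([ 0.666,  0.006, -0.002]))]
t 8.12 pos [0.6606 0.0481 0.1438] yaw 80.1 tilt [-0.001  0.003 -1.   ] gap 0.0353 j7 1.35 F [-0.1  0.5 -0.6]
shift cm [ 0.06 -0.02  0.48] turn -0.0
```

View pics/s3.png

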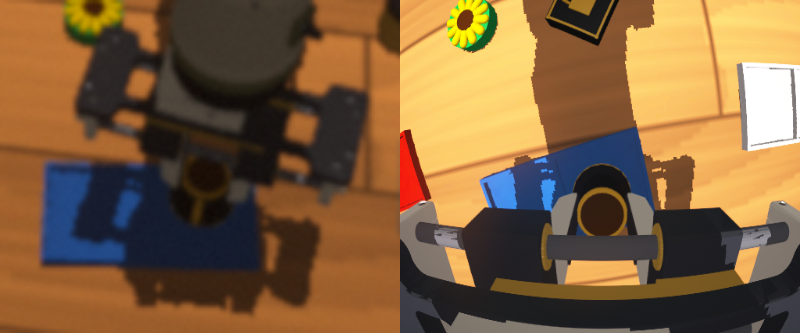

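Cup over the +y bay, underside about 30 mm up. I lower it in small steps.

Emit:
arm_command(
  commands=[
    [[1, 0, 0, 0.8, 0], [1, 0, 0, 1.4, 0], [1, 0, 0, 1.8, 0], [1, 0, 0, 2.0, 0], [1, 0, 0, 2.1, 0]],
  ],
)

```text
time: 8.75
eef_pos: [0.6606, 0.0481, 0.1227]
ee_rot: [-2.403, -2.019, -0.001]
wrist_force: [-0.1, -0.2, 0.4]
finger_gap: 0.0357
```

Emit:
arm_command(
  commands=[
    [[1, 0, 0, 0.1, 0], [1, 0, 0, 0.2, 0], [1, 0, 0, 0.3, 0], [1, 0, 0, 0.3, 0]],
  ],
)

```text
time: 9.25
eef_pos: [0.6606, 0.0482, 0.1197]
ee_rot: [-2.403, -2.019, -0.001]
wrist_force: [-0.4, 0.6, -0.2]
finger_gap: 0.0355
```

Emit:
arm_command(
  commands=[
    [[1, 0, 0, 0.1, 0], [1, 0, 0, 0.2, 0], [1, 0, 0, 0.3, 0], [1, 0, 0, 0.3, 0]],
  ],
)

```text
time: 9.75
eef_pos: [0.6605, 0.0482, 0.1165]
ee_rot: [-2.403, -2.019, -0.001]
wrist_force: [-0.4, 0.2, -1.1]
finger_gap: 0.0353
```

Emit:
arm_command(
  commands=[
    [[1, 0, 0, 0.1, 0], [1, 0, 0, 0.2, 0], [1, 0, 0, 0.2, 0]],
  ],
)

```text
time: 10.12
eef_pos: [0.6605, 0.0482, 0.115]
ee_rot: [-2.403, -2.019, -0.001]
wrist_force: [-1.7, -0.9, 3.8]
finger_gap: 0.0355
```

Emit:
arm_command(
  commands=[
    [[1, 0, 0, 0.1, 0], [1, 0, 0, 0.2, 0], [1, 0, 0, 0.2, 0]],
  ],
)

```text
time: 10.5
eef_pos: [0.6605, 0.048, 0.1148]
ee_rot: [-2.403, -2.019, -0.002]
wrist_force: [-5.0, -0.2, 19.3]
finger_gap: 0.0353
```

Contact. I ease off, open and rise.

Emit:
arm_command(
  commands=[
    [[1, 0, 0, -0.1, 0], [0.2, 0, 0, -0.1, 0], [0.2, 0, 0, -0.1, 0], [0.2, 0, 0, -0.1, 0], [0.2, 0, 0, -0.1, 0]],
  ],
)

```text
time: 11.12
eef_pos: [0.6605, 0.048, 0.1156]
ee_rot: [-2.403, -2.019, -0.002]
wrist_force: [-0.3, 0.5, 0.0]
finger_gap: 0.0708
```

Emit:
arm_command(
  commands=[
    [[0, 0, 0, -1, 0], [0, 0, 0, -4, 0], [0, 0, 0, -8, 0], [0, 0, 0, -12, 0], [0, 0, 0, -14, 0]],
  ],
)

```text
time: 11.75
eef_pos: [0.6612, 0.0475, 0.2588]
ee_rot: [-2.405, -2.02, -0.006]
wrist_force: [0.0, 0.1, -0.4]
finger_gap: 0.0929
```

```bash
python3 -c "
from h import *
wlook('pics/w4.png',['cup_black','tray_blue','tray_white','tray_red'],.004,.15)
go(.379,-.311,.1,57)"
```

```text
cup_black 0.72 [0.661  0.0473 0.0016]
cup_black 0.7 [ 0.4888 -0.0553 -0.003 ]
tray_blue 0.8 [0.6674 0.0076 0.0013]
tray_white 0.93 [ 6.158e-01  2.933e-01 -2.000e-04]
tray_red 0.69 [ 6.129e-01 -2.562e-01  2.000e-04]
map: x=0.8112-row*0.00050  y=0.1975-col*0.00050
t 12.0 pos [0.6602 0.0477 0.255 ] yaw 80.1 tilt [-0.002  0.003 -1.   ] gap 0.093 j7 1.33 F [-0.2  0.1 -0.4]
shift cm [-40.2  -21.5    7.05] turn 0.403
```

View pics/w4.png

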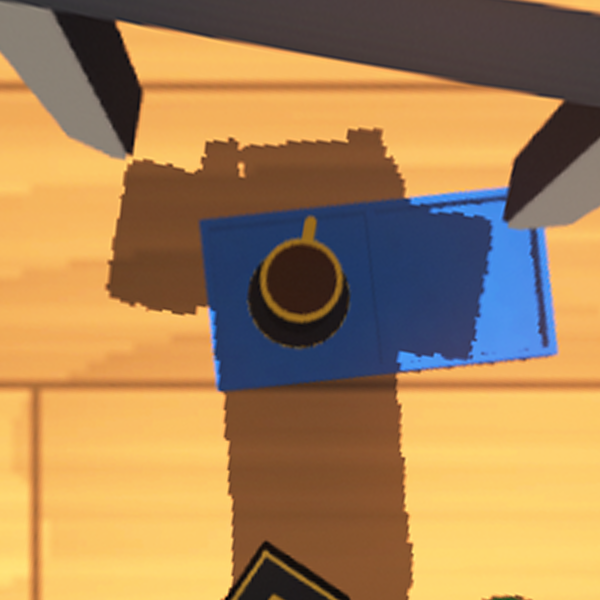

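The black cup stands upright in the blue +y bay: saucer at (298,298), clear of the walls. Next the white cup.

Emit:
arm_command(
  commands=[
    [[0, -40.2, -21.5, 0, 0.1], [0, -40.2, -21.5, 0, 0.2], [0, -40.2, -21.5, 0, 0.3], [0, -40.2, -21.5, 2, 0.4], [0, -40.2, -21.5, 4, 0.4]],
  ],
)

```text
time: 12.62
eef_pos: [0.4668, -0.1985, 0.2388]
ee_rot: [-2.756, -1.499, 0.002]
wrist_force: [0.3, -1.6, -1.0]
finger_gap: 0.0929
```

```bash
python3 -c "
from h import *
go(.379,-.311,.08,57)"
```

```text
t 12.62 pos [ 0.4668 -0.1985  0.2388] yaw 57.1 tilt [-0.003  0.003 -1.   ] gap 0.0929 j7 1.47 F [ 0.3 -1.6 -1. ]
shift cm [-14.22  -1.23   7.47] turn 0.002
```

Emit:
arm_command(
  commands=[
    [[0, -6, -0.6, 2, 0], [0, -12, -1.2, 5, 0], [0, -14.2, -1.2, 7.4, 0], [0, -14.2, -1.2, 7.4, 0], [0, -14.2, -1.2, 7.4, 0]],
  ],
)

```text
time: 13.25
eef_pos: [0.3796, -0.3103, 0.1644]
ee_rot: [-2.755, -1.499, 0.003]
wrist_force: [0.0, 0.4, 0.1]
finger_gap: 0.0929
```

```bash
python3 -c "
from h import *
w=ctrl.read_camera('wrist'); st=ctrl.read_state()
print([ (round(d['score'],2),cam2world('wrist',d['location'],st).round(4)) for d in ctrl.pinpoint('cup_white','wrist')])
go(.379,-.311,.016,57)"
```

```text
[(0.58, array([ 0.3787, -0.3084,  0.0004]))]
t 13.35 pos [ 0.3803 -0.31    0.1651] yaw 57.2 tilt [-0.002  0.003 -1.   ] gap 0.0928 j7 1.76 F [-0.2  0.1  1. ]
shift cm [-0.16 -0.04  6.51] turn 0.003
```

Emit:
arm_command(
  commands=[
    [[0, -0.1, 0, 2.5, 0], [0, -0.1, 0, 5, 0], [0, -0.1, 0, 6.5, 0], [0.3, -0.1, 0, 6.5, 0], [1, -0.1, 0, 6.5, 0]],
  ],
)

```text
time: 13.98
eef_pos: [0.38, -0.3106, 0.1007]
ee_rot: [-2.755, -1.503, 0.001]
wrist_force: [0.2, 0.8, -0.2]
finger_gap: 0.0771
```

Emit:
arm_command(
  commands=[
    [[1, 0, 0, 0, 0], [1, 0, 0, 0, 0], [1, 0, 0, 0, 0], [1, 0, 0, 0, 0], [1, 0, 0, 0, 0]],
  ],
)

```text
time: 14.6
eef_pos: [0.38, -0.3106, 0.1008]
ee_rot: [-2.755, -1.503, 0.001]
wrist_force: [0.2, 0.6, 3.0]
finger_gap: 0.0358
```

Emit:
arm_command(
  commands=[
    [[1, 0, 0, -1, 0], [1, 0, 0, -3.5, 0], [1, 0, 0, -6.5, 0], [1, 0, 0, -8, 0], [1, 0, 0, -8, 0]],
  ],
)

```text
time: 15.22
eef_pos: [0.3805, -0.311, 0.1817]
ee_rot: [-2.757, -1.504, -0.001]
wrist_force: [0.9, -0.1, -0.8]
finger_gap: 0.0359
```

```bash
python3 -c "
from h import *
go(.6695,-.0328,.085)"
```

```text
t 15.22 pos [ 0.3805 -0.311   0.1817] yaw 57.2 tilt [ 0.     0.001 -1.   ] gap 0.0359 j7 1.76 F [ 0.9 -0.1 -0.8]
shift cm [39.03  9.25  1.3 ] turn -0.0
```

Emit:
arm_command(
  commands=[
    [[1, 4, 0.9, 0, 0], [1, 9, 2.1, 0, 0], [1, 14, 3.3, 0, 0], [1, 19, 4.5, 0, 0], [1, 24, 5.7, 0, 0]],
  ],
)

```text
time: 15.85
eef_pos: [0.5591, -0.1386, 0.1806]
ee_rot: [-2.756, -1.504, 0.001]
wrist_force: [0.5, -0.2, -1.4]
finger_gap: 0.0354
```

```bash
python3 -c "
from h import *
go(.6695,-.0328,.045)"
```

```text
t 15.85 pos [ 0.5591 -0.1386  0.1806] yaw 57.2 tilt [-0.002  0.001 -1.   ] gap 0.0354 j7 1.39 F [ 0.5 -0.2 -1.4]
shift cm [14.87  3.57  5.15] turn -0.0
```

Emit:
arm_command(
  commands=[
    [[1, 5, 1.2, 0, 0], [1, 10, 2.4, 0, 0], [1, 14, 3.4, 1, 0], [1, 14.9, 3.6, 3, 0], [1, 14.9, 3.6, 5, 0]],
  ],
)

```text
time: 16.48
eef_pos: [0.6691, -0.0325, 0.1281]
ee_rot: [-2.755, -1.505, 0.004]
wrist_force: [-0.1, 0.0, -0.2]
finger_gap: 0.036
```

```bash
python3 -c "
from h import *
w=ctrl.read_camera('wrist'); st=ctrl.read_state()
for n in ('cup_white','cup_black','tray_blue'): print(n,[ (round(d['score'],2),cam2world('wrist',d['location'],st).round(4)) for d in ctrl.pinpoint(n,'wrist')])
go(.6695,-.0328,.02)"
```

```text
cup_white [(0.16, array([ 0.487 , -0.0564, -0.0069]))]
cup_black [(0.6, array([6.578e-01, 4.460e-02, 2.000e-04]))]
tray_blue [(0.93, array([0.6645, 0.0064, 0.0028]))]
t 16.68 pos [ 0.6687 -0.0345  0.1298] yaw 57.1 tilt [-0.004  0.001 -1.   ] gap 0.0354 j7 1.23 F [-0.1  0.2 -0.8]
shift cm [ 0.19 -0.02  2.58] turn -0.0
```

Emit:
arm_command(
  commands=[
    [[1, 0.1, 0, 1, 0], [1, 0.1, 0, 1.7, 0], [1, 0.1, 0, 2.1, 0], [1, 0.1, 0, 2.3, 0], [1, 0.1, 0, 2.3, 0]],
  ],
)

```text
time: 17.3
eef_pos: [0.6692, -0.0336, 0.1068]
ee_rot: [-2.757, -1.501, 0.005]
wrist_force: [0.4, 0.8, -0.4]
finger_gap: 0.0355
```

Emit:
arm_command(
  commands=[
    [[1, 0, 0, 0.1, 0], [1, 0, 0, 0.2, 0], [1, 0, 0, 0.3, 0], [1, 0, 0, 0.3, 0]],
  ],
)

```text
time: 17.8
eef_pos: [0.6693, -0.0336, 0.1048]
ee_rot: [-2.757, -1.501, 0.004]
wrist_force: [-2.6, -0.6, 9.0]
finger_gap: 0.0357
```

Emit:
arm_command(
  commands=[
    [[1, 0, 0, -0.1, 0], [0.35, 0, 0, -0.1, 0], [0.35, 0, 0, -0.1, 0], [0.35, 0, 0, -0.1, 0], [0.35, 0, 0, -0.1, 0]],
  ],
)

```text
time: 18.42
eef_pos: [0.6692, -0.0336, 0.1057]
ee_rot: [-2.757, -1.501, 0.004]
wrist_force: [0.3, 0.3, 0.1]
finger_gap: 0.0602
```

Emit:
arm_command(
  commands=[
    [[0.35, 0, 0, -2, 0], [0.35, 0, 0, -5, 0], [0.2, 0, 0, -9, 0], [0, 0, 0, -13, 0], [0, 0, 0, -15, 0]],
  ],
)

```text
time: 19.05
eef_pos: [0.6703, -0.034, 0.2597]
ee_rot: [-2.759, -1.501, -0.001]
wrist_force: [0.4, -0.3, 0.2]
finger_gap: 0.0858
```

```bash
python3 -c "
from h import *
wlook('pics/w5.png',['cup_white','cup_black','tray_blue','tray_white','flower_yellow','plaque_gold'],.02,.24)
go(.488,-.058,.1,0)"
```

```text
cup_white 0.68 [ 0.6667 -0.0305  0.0041]
cup_black 0.73 [0.6593 0.0477 0.0022]
tray_blue 0.88 [0.6642 0.0082 0.0033]
tray_white 0.75 [ 6.136e-01  2.922e-01 -3.000e-04]
tray_white 0.35 [ 0.5072  0.0586 -0.0032]
flower_yellow 0.95 [ 0.4876 -0.0564 -0.0032]
plaque_gold 0.89 [ 0.509   0.0572 -0.0018]
map: x=0.9103-row*0.00080  y=0.2060-col*0.00080
t 19.4 pos [ 0.6692 -0.0336  0.2547] yaw 57.1 tilt [-0.005  0.001 -1.   ] gap 0.093 j7 1.18 F [-0.6  0.5  0.8]
shift cm [-11.87 -13.86   7.16] turn 0.997
```

View pics/w5.png

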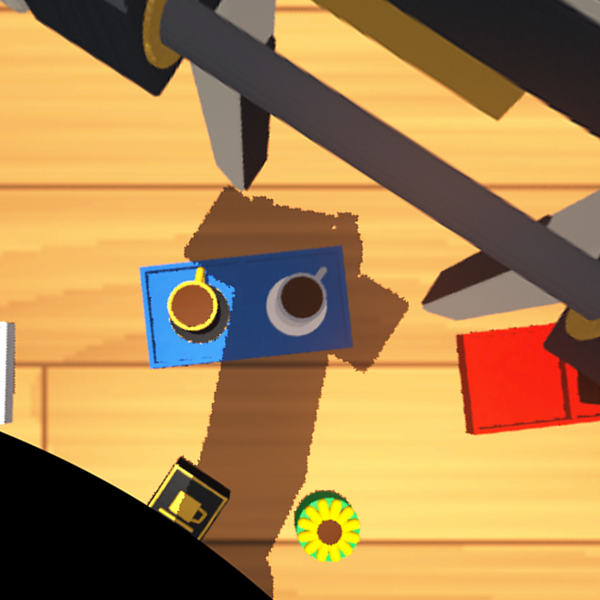

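Both cups stand upright in their own bays at (195,310) and (298,305), clear of the walls. The yellow flower is at (328,530). Next the yellow flower, gripped along x.

Emit:
arm_command(
  commands=[
    [[0, -2.5, -3, 0, 0.18], [0, -5, -6, 1, 0.36], [0, -8, -9, 3, 0.54], [0, -11.9, -13.9, 5, 0.72], [0, -11.9, -13.9, 7, 0.9]],
  ],
)

```text
time: 20.02
eef_pos: [0.4827, -0.0585, 0.1848]
ee_rot: [-3.137, -0.139, 0.015]
wrist_force: [1.2, 1.7, 0.0]
finger_gap: 0.0928
```

```bash
python3 -c "
from h import *
w=ctrl.read_camera('wrist'); st=ctrl.read_state()
for n in ('flower_yellow',): print(n,[ (round(d['score'],2),cam2world('wrist',d['location'],st).round(4)) for d in ctrl.pinpoint(n,'wrist')])
go(.4875,-.057,.011,0)"
```

```text
flower_yellow [(0.95, array([ 0.4874, -0.0586, -0.0009]))]
t 20.12 pos [ 0.4859 -0.0579  0.1838] yaw 5.4 tilt [-0.009  0.    -1.   ] gap 0.093 j7 0.67 F [0.7 0.1 0.5]
shift cm [ 0.25 -0.06  8.88] turn 0.094
```

Emit:
arm_command(
  commands=[
    [[0, 0.2, -0.1, 3, 0.09], [0, 0.2, -0.1, 6, 0.09], [0, 0.2, -0.1, 8, 0.09], [0, 0.2, -0.1, 8.9, 0.09], [0, 0.2, -0.1, 8.9, 0.09]],
  ],
)

```text
time: 20.75
eef_pos: [0.4873, -0.0568, 0.0946]
ee_rot: [-3.141, -0.009, 0.015]
wrist_force: [0.3, -0.3, 0.6]
finger_gap: 0.0932
```

```bash
python3 -c "
from h import *
go(.4875,-.057,.011,0)"
```

```text
t 20.75 pos [ 0.4873 -0.0568  0.0946] yaw 0.3 tilt [-0.01   0.001 -1.   ] gap 0.0932 j7 0.73 F [ 0.3 -0.3  0.6]
shift cm [ 0.02  0.02 -0.04] turn 0.006
```

Emit:
arm_command(
  commands=[
    [[1, 0, 0, 0, 0], [1, 0, 0, 0, 0], [1, 0, 0, 0, 0], [1, 0, 0, 0, 0], [1, 0, 0, 0, 0]],
  ],
)

```text
time: 21.38
eef_pos: [0.4874, -0.0568, 0.0948]
ee_rot: [-3.141, -0.009, 0.015]
wrist_force: [-0.6, 0.9, 2.9]
finger_gap: 0.0512
```

Emit:
arm_command(
  commands=[
    [[1, 0, 0, 0, 0], [1, 0, 0, 0, 0]],
  ],
)

```text
time: 21.62
eef_pos: [0.4873, -0.0568, 0.0948]
ee_rot: [-3.141, -0.009, 0.015]
wrist_force: [0.4, 0.1, 1.2]
finger_gap: 0.0516
```

Emit:
arm_command(
  commands=[
    [[1, 0, 0, -1, 0], [1, 0, 0, -3, 0], [1, 0, 0, -6, 0], [1, 0, 0, -9, 0], [1, 0, 0, -9, 0]],
  ],
)

```text
time: 22.25
eef_pos: [0.4889, -0.0567, 0.1867]
ee_rot: [-3.141, -0.01, 0.01]
wrist_force: [0.7, 0.3, -0.5]
finger_gap: 0.0516
```

```bash
python3 -c "
from h import *
go(.612,.247,.1,-1)"
```

```text
t 22.25 pos [ 0.4889 -0.0567  0.1867] yaw 0.4 tilt [-0.006  0.001 -1.   ] gap 0.0516 j7 0.62 F [ 0.7  0.3 -0.5]
shift cm [ 12.51 -30.29   0.22] turn 0.024
```

Emit:
arm_command(
  commands=[
    [[1, 2, -4, 0, 0], [1, 4, -9, 0, 0], [1, 6, -14, 0, 0], [1, 8, -19, 0, 0], [1, 10, -24, 0, 0]],
  ],
)

```text
time: 22.88
eef_pos: [0.5873, 0.1857, 0.1854]
ee_rot: [-3.141, -0.01, 0.011]
wrist_force: [0.5, -0.5, -1.7]
finger_gap: 0.051
```

Emit:
arm_command(
  commands=[
    [[1, 2, -5.5, 0, 0], [1, 3.1, -9, 0, 0], [1, 3.1, -9, 1, 0], [1, 3.1, -9, 2, 0]],
  ],
)

```text
time: 23.38
eef_pos: [0.6169, 0.275, 0.1638]
ee_rot: [3.141, 0.01, -0.013]
wrist_force: [0.0, -0.3, -0.1]
finger_gap: 0.0513
```

```bash
python3 -c "
from h import *
w=ctrl.read_camera('wrist'); st=ctrl.read_state()
for n in ('flower_yellow','tray_white','flower_red'): print(n,[ (round(d['score'],2),cam2world('wrist',d['location'],st).round(4)) for d in ctrl.pinpoint(n,'wrist')])
go(.6125,.247,.018,-1)
cv2.imwrite('pics/w6.png',w)"
```

```text
flower_yellow [(0.91, array([0.6129, 0.2746, 0.0665]))]
tray_white [(0.87, array([ 6.130e-01,  2.895e-01, -1.000e-04]))]
flower_red [(0.72, array([ 0.3573,  0.3175, -0.0011]))]
t 23.57 pos [0.6175 0.2743 0.165 ] yaw 0.3 tilt [-0.008 -0.    -1.   ] gap 0.0515 j7 0.09 F [ 0.6 -0.4  0.1]
shift cm [-0.46  2.73  6.3 ] turn 0.022
```

View pics/w6.png

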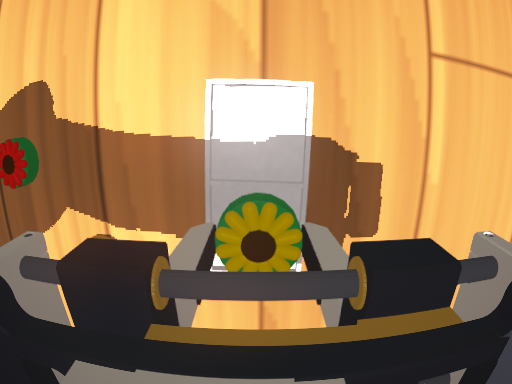

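The wrist view shows the flower held level at (260,240), currently over the divider of the white tray. I shift it 27 mm to the −y bay and lower it.

Emit:
arm_command(
  commands=[
    [[1, -0.4, 1.5, 0, 0.02], [1, -0.4, 2.7, 1, 0.02], [1, -0.4, 2.7, 3, 0.02], [1, -0.4, 2.7, 4.5, 0.02], [1, -0.4, 2.7, 5, 0.02]],
  ],
)

```text
time: 24.2
eef_pos: [0.6126, 0.2476, 0.1131]
ee_rot: [3.141, -0.023, -0.016]
wrist_force: [-0.6, -0.0, -0.6]
finger_gap: 0.0515
```

```bash
python3 -c "
from h import *
w=ctrl.read_camera('wrist'); st=ctrl.read_state()
for n in ('flower_yellow','tray_white','flower_red'): print(n,[ (round(d['score'],2),cam2world('wrist',d['location'],st).round(4)) for d in ctrl.pinpoint(n,'wrist')])
go(.6125,.248,.0145,-1)"
```

```text
flower_yellow [(0.81, array([0.6131, 0.2471, 0.0176]))]
tray_white []
flower_red []
t 24.4 pos [0.6134 0.2475 0.1151] yaw -0.9 tilt [-0.008 -0.    -1.   ] gap 0.0518 j7 0.15 F [ 1.1 -0.2 -0.7]
shift cm [-0.08 -0.05  1.66] turn 0.002
```

Emit:
arm_command(
  commands=[
    [[1, 0, 0, 0.6, 0], [1, 0, 0, 1.1, 0], [1, 0, 0, 1.4, 0], [1, 0, 0, 1.5, 0], [1, 0, 0, 1.5, 0]],
  ],
)

```text
time: 25.02
eef_pos: [0.6133, 0.2474, 0.1]
ee_rot: [3.141, -0.024, -0.012]
wrist_force: [-0.8, 0.4, 0.0]
finger_gap: 0.0514
```

Emit:
arm_command(
  commands=[
    [[1, 0, 0, 0.1, 0], [1, 0, 0, 0.2, 0], [1, 0, 0, 0.2, 0]],
  ],
)

```text
time: 25.4
eef_pos: [0.6134, 0.2474, 0.0989]
ee_rot: [-3.141, 0.024, 0.012]
wrist_force: [-1.7, -1.5, 7.8]
finger_gap: 0.051
```

Emit:
arm_command(
  commands=[
    [[1, 0, 0, -0.05, 0], [0.1, 0, 0, -0.05, 0], [0.1, 0, 0, -0.05, 0], [0.1, 0, 0, -0.05, 0], [0.1, 0, 0, -0.05, 0]],
  ],
)

```text
time: 26.02
eef_pos: [0.6134, 0.2474, 0.0993]
ee_rot: [-3.141, 0.024, 0.012]
wrist_force: [-0.8, -0.4, 0.5]
finger_gap: 0.0824
```

Emit:
arm_command(
  commands=[
    [[0, 0, 0, -1.5, 0], [0, 0, 0, -4, 0], [0, 0, 0, -8, 0], [0, 0, 0, -10, 0], [0, -6, -1, -10, 0]],
  ],
)

```text
time: 26.65
eef_pos: [0.5577, 0.2575, 0.2019]
ee_rot: [-3.14, 0.029, 0.001]
wrist_force: [-0.6, 1.1, -0.5]
finger_gap: 0.093
```

```bash
python3 -c "
from h import *
w=ctrl.read_camera('wrist'); st=ctrl.read_state()
for n in ('flower_yellow','tray_white','flower_red','paint_jar'): print(n,[ (round(d['score'],2),cam2world('wrist',d['location'],st).round(4)) for d in ctrl.pinpoint(n,'wrist')])
go(.361,.315,.09,0)
cv2.imwrite('pics/w7.png',w)"
```

```text
flower_yellow [(0.9, array([ 0.6019,  0.2492, -0.0016]))]
tray_white []
flower_red [(0.67, array([ 0.3492,  0.3201, -0.0021]))]
paint_jar []
t 26.9 pos [0.5546 0.2587 0.2001] yaw -0.8 tilt [-0.007  0.001 -1.   ] gap 0.0932 j7 0.06 F [ 0.5 -0.8 -0.3]
shift cm [-19.42  -5.35   2.75] turn -0.015
```

View pics/w7.png

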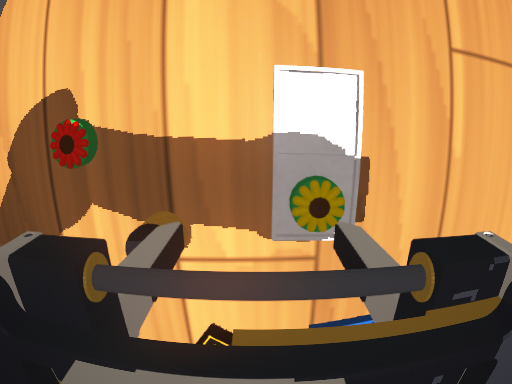

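The yellow flower stands flat in the white −y bay, at (318,205), and the red flower is at (72,143). Next the red one.

Emit:
arm_command(
  commands=[
    [[0, -6, -1.6, 0, 0], [0, -12, -3.2, 0, 0], [0, -18, -4.8, 0, 0], [0, -19.4, -5.4, 0, 0], [0, -19.4, -5.4, 0, 0]],
  ],
)

```text
time: 27.52
eef_pos: [0.3621, 0.3163, 0.2016]
ee_rot: [-3.14, 0.021, 0.009]
wrist_force: [0.3, -0.0, 0.3]
finger_gap: 0.093
```

```bash
python3 -c "
from h import *
for i in range(2):
  w=ctrl.read_camera('wrist'); st=ctrl.read_state()
  for n in ('flower_red','paint_jar'): print(n,[ (round(d['score'],2),cam2world('wrist',d['location'],st).round(4)) for d in ctrl.pinpoint(n,'wrist')])
go(.361,.315,.011,0)"
```

```text
flower_red [(0.85, array([ 0.3598,  0.3196, -0.0012]))]
paint_jar [(0.83, array([0.4602, 0.2116, 0.0034]))]
flower_red [(0.56, array([ 0.3601,  0.3181, -0.0005]))]
paint_jar [(0.78, array([ 0.4595,  0.2114, -0.0031]))]
t 27.82 pos [0.3628 0.3149 0.2015] yaw -1.0 tilt [-0.006  0.001 -1.   ] gap 0.0929 j7 -0.12 F [0.2 0.1 0.9]
shift cm [-0.11  0.   10.65] turn -0.017
```

Emit:
arm_command(
  commands=[
    [[0, -0.1, -0.1, 4, 0], [0, -0.1, -0.1, 8, 0], [0, -0.1, -0.1, 10, 0], [0, -0.1, -0.1, 10.6, 0], [0, -0.1, -0.1, 10.6, 0]],
  ],
)

```text
time: 28.45
eef_pos: [0.3617, 0.3157, 0.0956]
ee_rot: [-3.141, 0.028, 0.01]
wrist_force: [0.1, -0.5, 0.5]
finger_gap: 0.0929
```

Emit:
arm_command(
  commands=[
    [[1, 0, 0, 0, 0], [1, 0, 0, 0, 0], [1, 0, 0, 0, 0], [1, 0, 0, 0, 0], [1, 0, 0, 0, 0]],
  ],
)

```text
time: 29.08
eef_pos: [0.3618, 0.3158, 0.0956]
ee_rot: [-3.141, 0.028, 0.009]
wrist_force: [-0.8, -0.3, 1.8]
finger_gap: 0.0512
```

Emit:
arm_command(
  commands=[
    [[1, 0, 0, 0, 0], [1, 0, 0, 0, 0]],
  ],
)

```text
time: 29.32
eef_pos: [0.3618, 0.3158, 0.0957]
ee_rot: [-3.141, 0.028, 0.009]
wrist_force: [0.6, -0.4, 2.1]
finger_gap: 0.0514
```

Emit:
arm_command(
  commands=[
    [[1, 0, 0, -1, 0], [1, 0, 0, -3, 0], [1, 0, 0, -6, 0], [1, 0, 0, -9, 0], [1, 0, 0, -9, 0]],
  ],
)

```text
time: 29.95
eef_pos: [0.3625, 0.3163, 0.1869]
ee_rot: [-3.139, 0.027, 0.006]
wrist_force: [-0.8, -1.2, -0.2]
finger_gap: 0.0509
```

```bash
python3 -c "
from h import *
go(.6135,.330,.1,-1)"
```

```text
t 29.95 pos [0.3625 0.3163 0.1869] yaw -1.0 tilt [-0.004  0.003 -1.   ] gap 0.0509 j7 -0.07 F [-0.8 -1.2 -0.2]
shift cm [25.07 -1.8   0.2 ] turn 0.0
```

Emit:
arm_command(
  commands=[
    [[1, 4, -0.3, 0, 0], [1, 9, -0.6, 0, 0], [1, 14, -1, 0, 0], [1, 19, -1.4, 0, 0], [1, 22, -1.6, 0, 0]],
  ],
)

```text
time: 30.58
eef_pos: [0.5848, 0.3281, 0.1844]
ee_rot: [-3.139, 0.028, 0.007]
wrist_force: [-0.7, 0.2, -0.3]
finger_gap: 0.0515
```

```bash
python3 -c "
from h import *
go(.6135,.330,.03,-1)"
```

```text
t 30.57 pos [0.5848 0.3281 0.1844] yaw -1.0 tilt [-0.004  0.002 -1.   ] gap 0.0515 j7 -0.01 F [-0.7  0.2 -0.3]
shift cm [ 2.9  -0.23  7.03] turn -0.0
```

Emit:
arm_command(
  commands=[
    [[1, 2.9, -0.2, 0, 0], [1, 2.9, -0.2, 2, 0], [1, 2.9, -0.2, 4, 0], [1, 2.9, -0.2, 6, 0], [1, 2.9, -0.2, 7, 0]],
  ],
)

```text
time: 31.2
eef_pos: [0.6122, 0.3297, 0.1122]
ee_rot: [-3.14, 0.028, 0.011]
wrist_force: [0.6, 0.6, -0.7]
finger_gap: 0.0513
```

```bash
python3 -c "
from h import *
w=ctrl.read_camera('wrist'); st=ctrl.read_state()
im=ctrl.read_camera('scene')
for n in ('flower_red','tray_white','flower_yellow'): 
  for c in ('wrist','scene'): print(n,[ (round(d['score'],2),cam2world(c,d['location'],st).round(4)) for d in ctrl.pinpoint(n,c)])
go(.6135,.330,.0155,-1)"
```

```text
flower_red [(0.85, array([0.61  , 0.3348, 0.0146]))]
flower_red [(0.46, array([0.6087, 0.33  , 0.0157]))]
tray_white []
tray_white [(0.97, array([0.6113, 0.2926, 0.0017]))]
flower_yellow [(0.81, array([0.6152, 0.2468, 0.0028]))]
flower_yellow [(0.57, array([0.6117, 0.2433, 0.006 ]))]
t 31.6 pos [0.6138 0.3299 0.115 ] yaw -1.0 tilt [-0.003  0.003 -1.   ] gap 0.0514 j7 0.04 F [ 0.2  0.6 -0.8]
shift cm [-0.03 -0.    1.55] turn -0.0
```

Emit:
arm_command(
  commands=[
    [[1, 0, 0, 0.6, 0], [1, 0, 0, 1.1, 0], [1, 0, 0, 1.3, 0], [1, 0, 0, 1.4, 0], [1, 0, 0, 1.4, 0]],
  ],
)

```text
time: 32.22
eef_pos: [0.6138, 0.3299, 0.101]
ee_rot: [-3.138, 0.028, 0.005]
wrist_force: [-0.4, -0.1, -0.3]
finger_gap: 0.0513
```

Emit:
arm_command(
  commands=[
    [[1, 0, 0, 0.1, 0], [1, 0, 0, 0.2, 0], [1, 0, 0, 0.2, 0]],
  ],
)

```text
time: 32.6
eef_pos: [0.6139, 0.3299, 0.0997]
ee_rot: [-3.138, 0.028, 0.005]
wrist_force: [-1.4, -0.3, 6.3]
finger_gap: 0.0512
```

Emit:
arm_command(
  commands=[
    [[1, 0, 0, -0.05, 0], [0.1, 0, 0, -0.05, 0], [0.1, 0, 0, -0.05, 0], [0.1, 0, 0, -0.05, 0], [0.1, 0, 0, -0.05, 0]],
  ],
)

```text
time: 33.22
eef_pos: [0.6139, 0.3299, 0.1002]
ee_rot: [-3.138, 0.028, 0.005]
wrist_force: [-0.4, -0.2, -0.0]
finger_gap: 0.0829
```

Emit:
arm_command(
  commands=[
    [[0, 0, 0, -1.5, 0], [0, 0, 0, -4, 0], [0, 0, 0, -8, 0], [0, 0, 0, -12, 0], [0, 0, 5, -14, 0]],
  ],
)

```text
time: 33.85
eef_pos: [0.6137, 0.2831, 0.2427]
ee_rot: [-3.135, 0.018, 0.001]
wrist_force: [0.7, -1.1, 1.2]
finger_gap: 0.0925
```

```bash
python3 -c "
from h import *
go(.507,.057,.1,-33)"
```

```text
t 33.85 pos [0.6137 0.2831 0.2427] yaw -0.7 tilt [-0.     0.006 -1.   ] gap 0.0925 j7 0.02 F [ 0.7 -1.1  1.2]
shift cm [-10.41  22.77   5.72] turn 0.564
```

Emit:
arm_command(
  commands=[
    [[0, -2.5, 5.5, 0, 0.14], [0, -5, 11, 0, 0.28], [0, -7.5, 16.5, 1, 0.42], [0, -10.4, 22.8, 2, 0.56], [0, -10.4, 22.8, 2, 0.56]],
  ],
)

```text
time: 34.48
eef_pos: [0.5051, 0.0528, 0.2221]
ee_rot: [-3.005, 0.895, 0.004]
wrist_force: [0.3, 0.3, 0.0]
finger_gap: 0.0929
```

```bash
python3 -c "
from h import *
ctrl.read_camera('scene')
im=wlook('pics/w8.png',['plaque_gold','cup_black'],.022,.1)
go(.507,.057,.010,-33)"
```

```text
plaque_gold 0.75 [ 0.5054  0.0572 -0.0022]
cup_black 0.9 [0.6612 0.0453 0.0021]
map: x=0.6061-row*0.00033  y=0.1539-col*0.00033
t 34.67 pos [0.5081 0.0575 0.2217] yaw -32.6 tilt [ 0.001  0.007 -1.   ] gap 0.0931 j7 -0.01 F [0.4 0.2 0.5]
shift cm [-0.02  0.19 12.77] turn 0.006
```

View pics/w8.png

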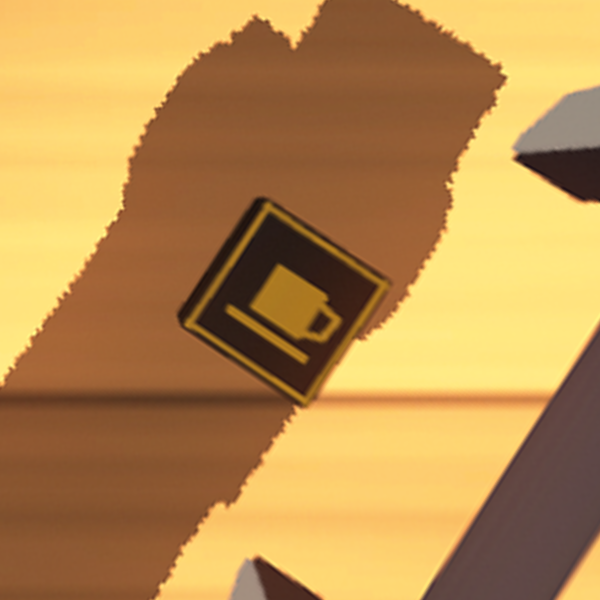

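The gold plaque's top is centred at (288,303), so (0.505,0.057), with sides at 57° and −33°, so the jaw angle fits. I descend and grip.

Emit:
arm_command(
  commands=[
    [[0, -0.2, 0.3, 4, 0], [0, -0.2, 0.3, 8, 0], [0, -0.2, 0.3, 11, 0], [0, -0.2, 0.3, 12.7, 0], [0, -0.2, 0.3, 12.7, 0]],
  ],
)

```text
time: 35.3
eef_pos: [0.5053, 0.0582, 0.0938]
ee_rot: [-3.008, 0.877, 0.004]
wrist_force: [0.1, -0.3, -0.5]
finger_gap: 0.0929
```

Emit:
arm_command(
  commands=[
    [[1, 0, 0, 0, 0], [1, 0, 0, 0, 0], [1, 0, 0, 0, 0], [1, 0, 0, 0, 0], [1, 0, 0, 0, 0]],
  ],
)

```text
time: 35.92
eef_pos: [0.5053, 0.0582, 0.094]
ee_rot: [-3.008, 0.877, 0.004]
wrist_force: [-0.1, 0.8, 3.1]
finger_gap: 0.0514
```

Emit:
arm_command(
  commands=[
    [[1, 0, 0, 0, 0], [1, 0, 0, 0, 0]],
  ],
)

```text
time: 36.17
eef_pos: [0.5053, 0.0583, 0.094]
ee_rot: [-3.008, 0.877, 0.004]
wrist_force: [0.1, -0.1, 0.6]
finger_gap: 0.0521
```

Emit:
arm_command(
  commands=[
    [[1, 0, 0, -1, 0], [1, 0, 0, -3, 0], [1, 0, 0, -6, 0], [1, 0, 0, -9, 0], [1, 0, 0, -9, 0]],
  ],
)

```text
time: 36.8
eef_pos: [0.5059, 0.0576, 0.1859]
ee_rot: [-3.007, 0.876, -0.0]
wrist_force: [-0.3, 0.4, -1.2]
finger_gap: 0.0517
```

```bash
python3 -c "
from h import *
go(.6055,-.219,.1,6.3)"
```

```text
t 36.8 pos [0.5059 0.0576 0.1859] yaw -32.5 tilt [ 0.003  0.009 -1.   ] gap 0.0517 j7 0.05 F [-0.3  0.4 -1.2]
shift cm [23.27 17.98 -0.04] turn -0.677
```

Emit:
arm_command(
  commands=[
    [[1, 3, 2.4, 0, -0.1], [1, 7, 5.4, 0, -0.25], [1, 11, 8.4, 0, -0.4], [1, 15, 11.4, 0, -0.55], [1, 19, 14.5, 0, -0.68]],
  ],
)

```text
time: 37.42
eef_pos: [0.5883, -0.168, 0.1831]
ee_rot: [-3.126, -0.184, -0.004]
wrist_force: [0.1, 0.0, -1.0]
finger_gap: 0.0516
```

```bash
python3 -c "
from h import *
go(.6055,-.219,.06,6.3)
w=ctrl.read_camera('wrist'); st=ctrl.read_state()
for n in ('tray_red','plaque_done','plaque_gold'): print(n,[ (round(d['score'],2),cam2world('wrist',d['location'],st).round(4)) for d in ctrl.pinpoint(n,'wrist')])
go(.6055,-.219,.06,6.3)"
```

```text
t 37.42 pos [ 0.5883 -0.168   0.1831] yaw 6.7 tilt [ 0.002  0.01  -1.   ] gap 0.0516 j7 0.81 F [ 0.1  0.  -1. ]
shift cm [1.1  5.3  3.87] turn 0.007
tray_red []
plaque_done [(0.78, array([ 0.6185, -0.3066,  0.0059]))]
plaque_gold [(0.8, array([ 0.5923, -0.1783,  0.0888]))]
t 37.62 pos [ 0.5875 -0.1677  0.1832] yaw 6.3 tilt [ 0.002  0.01  -1.   ] gap 0.0519 j7 0.8 F [ 0.7  0.3 -0.8]
shift cm [1.22 5.33 3.87] turn -0.001
```

Emit:
arm_command(
  commands=[
    [[1, 0.6, 2.6, 0, 0], [1, 1.2, 5.3, 1, 0], [1, 1.2, 5.3, 3, 0], [1, 1.2, 5.3, 3.9, 0], [1, 1.2, 5.3, 3.9, 0]],
  ],
)

```text
time: 38.25
eef_pos: [0.6047, -0.2168, 0.1426]
ee_rot: [-3.125, -0.173, 0.0]
wrist_force: [-0.3, -0.2, -1.2]
finger_gap: 0.0516
```

```bash
python3 -c "
from h import *
ctrl.read_camera('side'); w=ctrl.read_camera('wrist'); s=ctrl.read_camera('scene'); st=ctrl.read_state()
for n in ('plaque_gold','tray_red','plaque_done'): 
  for c in ('wrist','scene','side'): print(n,c,[ (round(d['score'],2),cam2world(c,d['location'],st).round(4)) for d in ctrl.pinpoint(n,c)[:2]])
go(.6055,-.219,.015,6.3)
u,v=px('scene',[.61,-.25,.03]).astype(int)
a=cv2.resize(s[v-50:v+40,u-60:u+60],(400,300),interpolation=cv2.INTER_CUBIC)
cv2.imwrite('pics/s9.png',np.hstack([a,cv2.resize(w,(400,300))]))"
```

```text
plaque_gold wrist [(0.56, array([ 0.6034, -0.2184,  0.0492]))]
plaque_gold scene [(0.47, array([0.6657, 0.0079, 0.001 ])), (0.4, array([ 0.6043, -0.2211,  0.0495]))]
plaque_gold side [(0.88, array([ 0.6081, -0.2188,  0.0485])), (0.4, array([ 4.525e-01,  2.145e-01, -1.000e-04]))]
tray_red wrist []
tray_red scene [(0.8, array([ 0.4541, -0.5109,  0.0032])), (0.67, array([ 6.085e-01, -2.622e-01, -6.000e-04]))]
tray_red side [(0.97, array([ 0.6086, -0.2614,  0.0019])), (0.65, array([ 0.4574, -0.507 , -0.0031]))]
plaque_done wrist [(0.8, array([ 0.6158, -0.2972,  0.0072]))]
plaque_done scene [(0.51, array([ 0.6117, -0.2978,  0.0022]))]
plaque_done side [(0.97, array([ 0.6118, -0.2978,  0.0021])), (0.46, array([ 0.6065, -0.2141,  0.0467]))]
t 38.85 pos [ 0.6053 -0.2188  0.1438] yaw 6.3 tilt [ 0.002  0.01  -1.   ] gap 0.0518 j7 0.88 F [-1.   0.2 -0.5]
shift cm [0.   0.07 4.48] turn -0.001
```

View pics/s9.png

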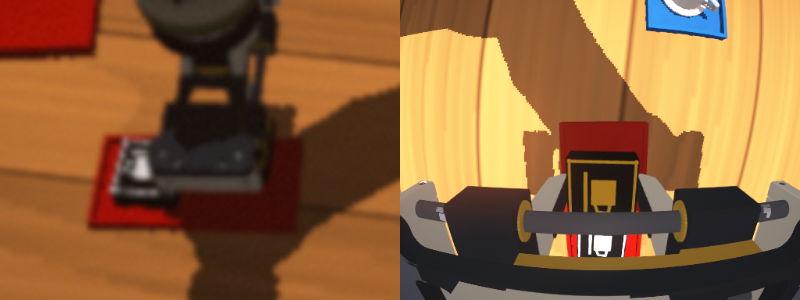

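The plaque is held level and in line with the red tray's +y bay (wrist view, (602,180)), with the silver plaque in the bay beside it. I lower it.

Emit:
arm_command(
  commands=[
    [[1, -0.1, 0.1, 1.5, 0], [1, -0.1, 0.1, 3, 0], [1, -0.1, 0.1, 4, 0], [1, -0.1, 0.1, 4.4, 0], [1, -0.1, 0.1, 4.4, 0]],
  ],
)

```text
time: 39.48
eef_pos: [0.6044, -0.2195, 0.0994]
ee_rot: [-3.127, -0.171, -0.003]
wrist_force: [0.3, 0.4, -0.7]
finger_gap: 0.0517
```

Emit:
arm_command(
  commands=[
    [[1, 0, 0, 0.1, 0], [1, 0, 0, 0.2, 0], [1, 0, 0, 0.2, 0]],
  ],
)

```text
time: 39.85
eef_pos: [0.6046, -0.2196, 0.0982]
ee_rot: [-3.127, -0.171, -0.004]
wrist_force: [-0.8, 0.5, 4.9]
finger_gap: 0.0516
```

Emit:
arm_command(
  commands=[
    [[1, 0, 0, -0.05, 0], [0.1, 0, 0, -0.05, 0], [0.1, 0, 0, -0.05, 0], [0.1, 0, 0, -0.05, 0], [0.1, 0, 0, -0.05, 0]],
  ],
)

```text
time: 40.48
eef_pos: [0.6046, -0.2196, 0.0987]
ee_rot: [-3.127, -0.171, -0.004]
wrist_force: [0.0, 0.4, 0.0]
finger_gap: 0.0827
```

Emit:
arm_command(
  commands=[
    [[0, 0, 0, -1.5, 0], [0, 0, 0, -4, 0], [0, 0, 0, -8, 0], [0, 0, 0, -13, 0], [0, 0, 0, -17, 0]],
  ],
)

```text
time: 41.1
eef_pos: [0.6041, -0.2216, 0.2716]
ee_rot: [-3.128, -0.17, -0.006]
wrist_force: [0.1, 0.7, 0.3]
finger_gap: 0.0933
```

Emit:
arm_command(
  commands=[
    [[0, -5, -6, 0, 0], [0, -10, -8, 0, 0], [0, -10, -8, 0, 0]],
  ],
)

```text
time: 41.48
eef_pos: [0.4919, -0.1513, 0.2728]
ee_rot: [-3.125, -0.17, -0.004]
wrist_force: [0.9, -1.0, -0.2]
finger_gap: 0.0926
```

```bash
python3 -c "
from h import *
ctrl.read_camera('wrist'); f=ctrl.read_camera('side');s=ctrl.read_camera('scene'); st=ctrl.read_state()
for n in 'cup_black cup_white flower_yellow flower_red plaque_gold plaque_done paint_jar tray_blue tray_white tray_red'.split():
  for c in ('scene','side'): print(n,c,[ (round(d['score'],2),cam2world(c,d['location'],st).round(3)) for d in ctrl.pinpoint(n,c)[:2]])
go(.6,-.2,.2)
a=cv2.resize(s[160:290,150:440],(800,359),interpolation=cv2.INTER_CUBIC); b=cv2.resize(f[100:290,160:340],(253,241)) 
cv2.imwrite('pics/f.png',a)
wlook('pics/fw.png',[],.02,.2)"
```

```text
cup_black scene [(0.66, array([0.665, 0.049, 0.006]))]
cup_black side [(0.61, array([0.66 , 0.047, 0.006]))]
cup_white scene [(0.54, array([ 0.666, -0.033,  0.002]))]
cup_white side [(0.62, array([ 0.665, -0.033,  0.   ]))]
flower_yellow scene [(0.61, array([0.61 , 0.243, 0.004]))]
flower_yellow side [(0.54, array([0.614, 0.245, 0.005]))]
flower_red scene [(0.73, array([0.612, 0.331, 0.004]))]
flower_red side []
plaque_gold scene [(0.86, array([ 0.605, -0.221,  0.006]))]
plaque_gold side [(0.8, array([ 0.608, -0.221,  0.004]))]
plaque_done scene [(0.98, array([ 0.611, -0.297,  0.004]))]
plaque_done side [(0.81, array([ 0.611, -0.298,  0.002])), (0.51, array([ 0.61 , -0.259, -0.003]))]
paint_jar scene [(0.86, array([0.46 , 0.211, 0.003]))]
paint_jar side [(0.8, array([ 0.455,  0.214, -0.002]))]
tray_blue scene [(0.73, array([ 0.667,  0.008, -0.003])), (0.23, array([ 0.61 , -0.297,  0.002]))]
tray_blue side [(0.79, array([0.667, 0.011, 0.   ]))]
tray_white scene [(0.59, array([0.611, 0.291, 0.002]))]
tray_white side [(0.54, array([0.612, 0.289, 0.   ]))]
tray_red scene [(0.84, array([ 0.607, -0.264, -0.   ])), (0.72, array([ 0.667, -0.036,  0.004]))]
tray_red side [(0.88, array([ 0.61 , -0.258, -0.001])), (0.68, array([ 0.458, -0.507, -0.002]))]
t 42.62 pos [ 0.4961 -0.1529  0.2719] yaw 6.2 tilt [ 0.004  0.009 -1.   ] gap 0.0931 j7 0.74 F [ 0.4  0.3 -0.3]
shift cm [ 9.83  5.8  -1.21] turn -0.0
map: x=0.6961-row*0.00067  y=0.0471-col*0.00067
```

View pics/f.png

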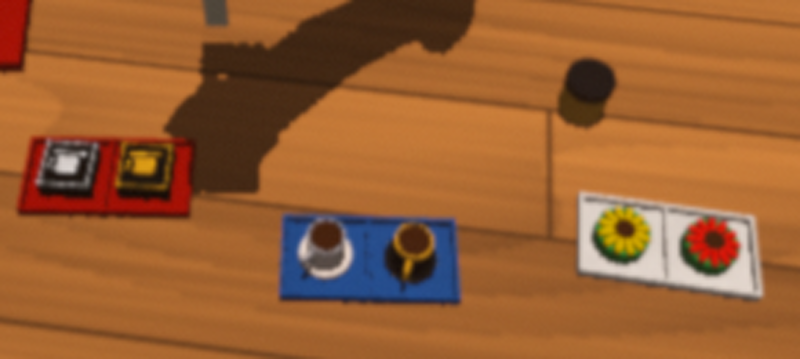

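View pics/fw.png

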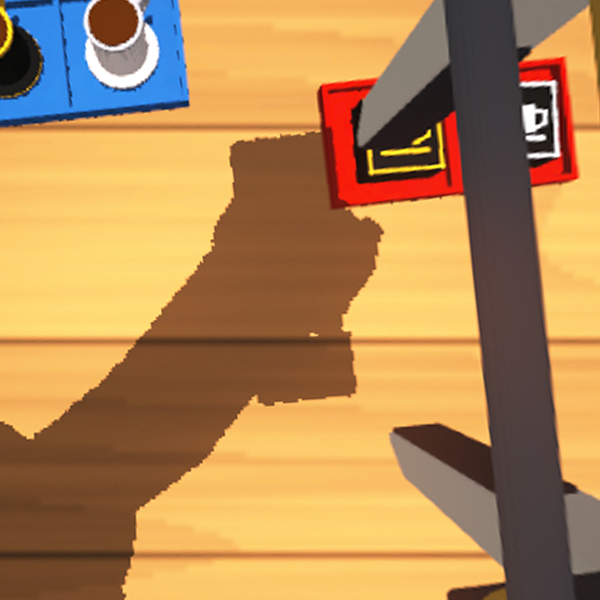

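The scene crop shows all five ornaments upright, each in its own bay: plaques (68,165) and (145,165), cups (325,248) and (413,250), flowers (622,235) and (712,245). The jar at (587,90) has not moved, and the gripper is clear. I hand in.

```bash
python3 -c "
from cell import ctrl
print(ctrl.close_job())"
```

```text
the job is handed in; nothing more can be done
None
```

All five ornaments are in their trays and the job was handed in at about 42.6 s of the 109 s. The black and white cups are in the blue tray, the yellow and red flowers in the white tray, and the gold plaque in the free bay of the smaller red tray. Each one was lowered until it touched before I released it.

- **Last checks:** The final scene picture shows every ornament standing flat, the right way up, in its own bay and clear of the walls. The jar and the silver plaque read within a few mm of where they started, and the gripper was open and well clear.
- **Black cup grip:** I began lifting the black cup before the fingers had fully closed, so it was held nearer its rim than planned. I checked the grip and set it down by feel. One downward step pressed it with about 19 N before I eased off.
- **Checks that disagreed:** The side camera's network missed the red flower in the last look, but the scene camera and the picture show it in place. A few low-score network reports pointed at the wrong object, and I ruled them out against the pictures.

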